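Wedge a tube rack tight on a shaker deck

TASK

Carry the tube rack by its handle onto the shaker deck, between the slanted rail and the sprung jaw with its end up to the end stop, and let go. Then lift the wedge out of its trough, lay it flat on the deck with its nose at or just inside the mouth of the gap between rail and rack and let go; take it again at its tail end and drive it in until its shoulder is level with the end of the rail and the rack is clamped tight against the jaw, then let go. Keep the rack upright and leave everything else where it stands.

Things in the scene. Friction and masses are not known exactly. Their poses are not given: they have to be found in the camera images.
- bed: Small orbital shaker, fixed. Origin: centre of its underside on the bench, z up. Flat aluminium deck 190 mm (x) by 275 mm (y), top at z = 75 mm; clear for y below -20 mm. On it stand: end stop at the +y end, slanted rail on the -x side (both 36 mm tall), sprung jaw on the +x side, 31 mm tall (face at x = +40 mm at rest, y = -17 to +103 mm; fixed wall behind it to x = +84 mm).
- rail_end (a point): On the deck, at the -y end of the slanted rail's inner face (bed x = -55, y = -20 mm). From here the face runs towards bed +y, leaning 7.6 deg inwards (+x, 2 mm per 15 mm), to x = -39.7, y = +95 mm. The rail is fixed, 16 mm thick. Axes as the bed's.
- gap_mouth (a point): On the deck, middle of the open (-y) end of the tapered gap left between rail and seated rack, 25 mm wide there (bed x = -42.5, y = -20 mm). The wedge goes in here nose first, towards bed +y. Axes as the bed's.
- rack_place (a point): On the deck (bed x = +1, y = +40, z = 75 mm): where to set down the rack's origin, its long side along bed y (either way round): 6 mm short of the end stop's face (bed y = +109 mm) and 4 mm short of the jaw. Slide it on up to the stop from there; driving the wedge also carries it there and against the jaw. Axes as the bed's.
- wedge_home (a point): On the deck (bed x = -36, y = +40 mm): where the wedge's origin is when fully home. Its y axis is then turned 3.8 deg clockwise, seen from above, from the bed's y, its face flat on the rail and its shoulder level with the rail's -y end. Axes as the bed's.
- jaw (a joint): How far the sprung jaw is pushed back (towards the bed's +x), in m: 0 at rest, hard stop at 0.008. Spring 1200 N/m. With the rack and the wedge fully home it reads about 0.0045; every 7.5 mm of wedge travel adds 1 mm. Driving the wedge home takes about 15 to 22 N.
- rack: White tube rack full of small grey-capped tubes, 70 mm (x) by 126 mm (y), body 44 mm tall, caps to 61 mm, about 0.45 kg; alike both ways round. Origin: centre of its underside. Along its middle stands an upright handle plate: 12 mm thick (x), 50 mm long (y), from z = 44 to 81 mm.
- rack_handle (a point): Centre of the handle plate's gripping area, 70 mm above the rack's underside. Axes as the rack's.
- wedge: White plastic wedge, 40 mm high, 0.11 kg. Taper 120 mm long (y), evenly from 30 mm thick at the shoulder (y = -60 mm) to 14 mm at the nose (y = +60 mm), both faces alike; then a straight tail 16 mm thick to y = -96 mm. Origin: mid-taper, at the underside. Starts in the trough with tail and rear hidden between the walls: only the front half can be gripped there.
- wedge_nose (a point): Middle of the nose end, 60 mm ahead of the wedge's origin and 20 mm up.
- wedge_tail (a point): Middle of the tail's end, 96 mm behind the wedge's origin and 20 mm up.
- holder: Grey storage trough, fixed to the bench, open at the top. Origin on the bench under the origin of the wedge in it, same axes. Floor 70 mm wide, 8 mm thick, from y = -105 to +70 mm; side walls 10 mm thick with a 35 mm space between, from y = -106 to -30 mm, up to z = 50 mm.
- spacer: Bystander: plain white plastic block with parallel sides and no tail, 30 x 120 x 40 mm, lying on the bench. Not the wedge. Origin: centre of its underside.
- bottle: Bystander: glass bottle with orange cap, 72 mm diameter, 150 mm tall. Origin: centre of its underside.
- jar: Bystander: white jar with blue lid, 66 mm diameter, 90 mm tall. Origin: centre of its underside.
- beaker: Bystander: glass beaker, 70 mm diameter, 90 mm tall. Origin: centre of its underside.
- tipbox: Bystander: clear box of pipette tips with blue lid, 87 x 122 x 68 mm. Origin: centre of its underside.
- carton: Bystander: small cardboard carton, 60 x 110 x 45 mm. Origin: centre of its underside.
Mind the look-alikes: they are no part of the job. What is shaped like the rack but pink or red is not meant.

How it is judged:
By the outcome, as a careful person would: the job done as asked, in the order asked, and still so for the second after the job is handed in, with the robot touching nothing.
It also fails if it takes over 67 s, if anything falls off the work surface, if the arm or the gripper's body presses on something with over 40 N, if the wrist force passes 120 N, or if a joint passes its speed limit or range.

ROBOT

A 7-joint arm with a two-finger parallel gripper is mounted at the origin on the work surface. World frame = base frame: x ahead of the robot, y to its left, z up, the work surface at z = 0. Lengths are in m, angles in rad, forces in N, time in s.
With the tool pointing down it reaches from about 0.425 to 0.925 m from the base axis. Payload 6.8 kg.
Tool frame: the origin (TCP) lies between the finger pads; the fingertips stand 14 mm ahead of it and the grasp point (between the pads) lies 5 mm behind it; z points along the fingers, y is the direction in which the jaws open and shut (so a half turn about z gives the same grasp; the last joint's range is limited). The gripper opens to 85 mm and grips with 20 to 120 N. Pads are 22 mm wide; open, the fingers measure 114 mm over their backs; the gripper's body (76 mm by 85 mm) begins 54 mm behind the grasp point. The pads swing forward as they close: fully open they stand 13 mm farther back than shut.
Start: joints at [1.048, 0.477, 0.022, 1.555, -0.011, 1.109, -0.083], TCP at [0.272, -0.618, 0.245] pointing down, gripper open.
Joint ranges: [-2.96, 2.96], [-0.34, 2.1], [-1.41, 1.46], [0.24, 2.44], [-1.37, 4.51], [0.17, 1.92], [-2.96, 2.96]. Speed limits (rad/s): [2.39, 2.39, 3.14, 3.14, 3.14, 3.14, 3.14].

INTERFACE

Orientations are given as a unit quaternion [w, x, y, z].
In Python, from station import bot gives the robot as it stands.
- The arm moves only by the shell command python3 -m crank 'ROWS' [FORCE]. ROWS is JSON, a list of rows, each a list of 3 entries, a list of its own where there are three numbers: the shift along the tool's x, y, z in m, then the turn, a rotation vector about the tool's x, y, z in degrees, then the finger opening in m, from 0 to 0.0854. A call has 1 to 10 rows; each row shifts and turns the commanded pose from where the row before left it, along the tool's axes as they then stand; what a row does not reach is not made up. A row lasts 1/8 s, in which the tool goes at most 62.5 mm and 10.7 degrees, less where a joint would pass 70% of its speed; a pose out of reach is approached as far as the arm can. A call is refused whole if a number of a shift passes 0.0625 or a number of a turn 10.7, either way. A call with a gripper value outside its range is refused whole. The fingers move at their own pace and stop on an object; FORCE is the grip in N (left out, the last holds). Time passes only in rows, so rows that do not move let the fingers close. It gives the time, the measured TCP pose, the force and the opening at its end, in the units of the state.
- bot.get_obs(): the state, without advancing time (a new reading comes with each control period).
- bot.read_camera(name): name is "scene" or "top" or "wrist"; returns (picture, depth): 420x560x3 uint8, red, green, blue; 420x560 float32, m along the optical axis (not along the pixel's ray), 0 where there is no reading.
- bot.calibration(name): a dict with "fx", "fy", "cx", "cy" (pixels), "extrinsics" (4x4, takes a point from camera to world coordinates). Camera axes: x right, y down, z forward; pixel columns grow to the right and rows downward; lengths in m; the calibration is good to about 2 mm. A picture is of the moment at which its call begins: read the wrist's pose just before it. calibration takes no time and is no camera call; for the wrist camera it gives the pose at the moment of the call.
- bot.hand_in(): hands the job in, once; it reports no verdict.
The state is a dict: "t": time; "q": joint angles; "joint_vel": joint speeds; "joint_torque": joint torques, N m; "eef_pos": TCP position; "tool_rot": TCP orientation; "contact_force": force on the tool from outside, world axes, zero at the start; "torque": the same for the moment, N m; "gripper_width": opening from 0.0 (shut) to 1.0 (fully open).
Only numpy, scipy, OpenCV 4.12 (cv2) and the standard library are available. Lean on these libraries where they do the work, as an engineer would, in place of code of your own. Each camera call takes 0.05 s, during which the arm holds its last target.

## Working session

There is one attempt and no reset: what is moved stays moved. The work goes in short steps, Python scripts to look and compute and a shell command to move; the robot and the scene stay as the last step left them, time stands still between calls to the robot, and variables do not carry over. Pictures are saved under pics/ and viewed, and the job is handed in when it is done.

```bash
ls; mkdir -p pics; python3 - <<'E'
from station import bot
import cv2, numpy as np
for n in ["scene","top"]:
    p,d=bot.read_camera(n); cv2.imwrite(f"pics/{n}0.png",p[:,:,::-1]); np.savez(f"/tmp/{n}0.npz",p=p,d=d,**{k:np.array(v) for k,v in bot.calibration(n).items()})
    print(n,bot.calibration(n))
print(bot.get_obs())
E
```

```text
pics
scene {'fx': 471.4181827293354, 'fy': 471.4181827293354, 'cx': 281.37632733645427, 'cy': 213.8243918983456, 'extrinsics': array([[-0.72917798,  0.38685432, -0.5644849 ,  1.28251025],
       [ 0.68427623,  0.40242593, -0.60812779,  0.79592248],
       [-0.0080935 , -0.82969699, -0.55815535,  0.81302096],
       [ 0.        ,  0.        ,  0.        ,  1.        ]])}
top {'fx': 478.22812442417677, 'fy': 478.22812442417677, 'cx': 287.9175220992778, 'cy': 210.00791934613682, 'extrinsics': array([[ 0.02834853, -0.9951199 ,  0.0945132 ,  0.41387553],
       [-0.99954724, -0.02917392, -0.00736246,  0.00584983],
       [ 0.01008385, -0.0942617 , -0.99549638,  1.24689177],
       [ 0.        ,  0.        ,  0.        ,  1.        ]])}
{'t': 0.1, 'q': array([ 1.04793633,  0.47773518,  0.02232267,  1.55634605, -0.01148922,
        1.10933536, -0.0831022 ]), 'joint_vel': array([ 7.12698094e-04, -2.09728741e-03,  4.71734400e-04, -2.87207351e-03,
        6.25300329e-05,  1.29228244e-03,  1.26219691e-04]), 'joint_torque': array([ 4.30558677e-03, -5.97764647e+01,  1.61397479e+00, -2.81952828e+01,
        1.28973217e-02,  5.02906245e-03,  6.56719052e-06]), 'eef_pos': array([ 0.2717942 , -0.61729244,  0.24441341]), 'tool_rot': array([-8.14735127e-04,  9.78569205e-01,  2.05916469e-01, -2.35146546e-04]), 'contact_force': array([0.95149263, 0.33887881, 1.08197134]), 'torque': array([-0.04363956,  0.00381888,  0.00463846]), 'gripper_width': 0.9996140551137174}
```

View pics/scene0.png

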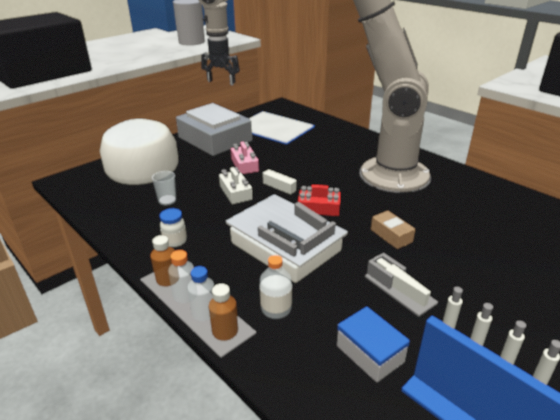

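View pics/top0.png

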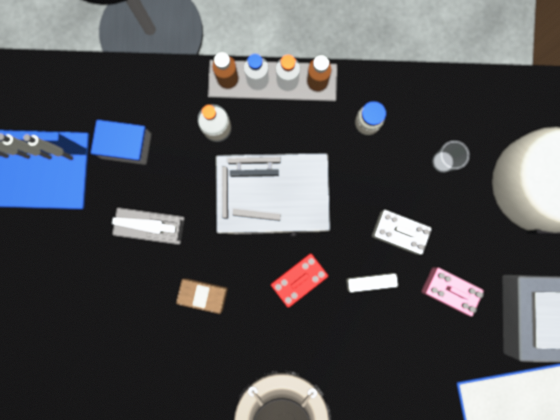

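The candidates for the rack in the top picture are white at (402,232), red at (299,281) and pink at (453,291). White fits the description. The wedge is in the trough at (148,226), and the plain block at (372,283) is the spacer. The bed's end stop is at (222,192), the rail at (257,214) and the jaw at (255,170). I'll confirm these with enlarged crops.

```bash
python3 - <<'E'
import cv2, numpy as np
z=np.load("/tmp/top0.npz");p=z['p'][:,:,::-1]
def crop(x0,y0,w,h,s): 
    return cv2.resize(p[y0:y0+h,x0:x0+w],None,fx=s,fy=s,interpolation=cv2.INTER_CUBIC)
a=crop(205,145,135,100,5.8); b=crop(100,195,100,60,4);c=crop(360,195,100,60,4)
cv2.imwrite("pics/c1.png",a); cv2.imwrite("pics/c2.png",np.vstack([b,c]))
E
```

```text
(no output)
```

View pics/c1.png

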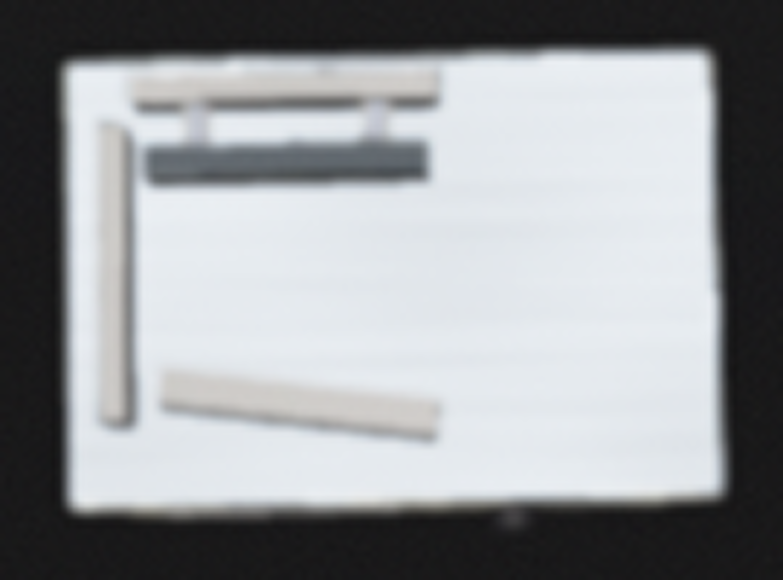

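View pics/c2.png

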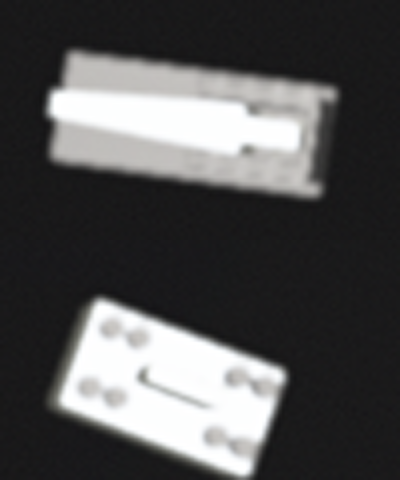

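The crops confirm it: a white rack with grey caps and a handle, and a tapered wedge with its nose to the left (world +y) and its tail in the trough. The bed is as described. Next I'll measure them.

```bash
cat > h.py <<'E'
import numpy as np, cv2
def world(z):
    d=z['d'];h,w=d.shape;u,v=np.meshgrid(np.arange(w),np.arange(h))
    P=np.stack([(u-z['cx'])/z['fx']*d,(v-z['cy'])/z['fy']*d,d,np.ones_like(d)],-1)@np.array(z['extrinsics']).T
    P=P[...,:3].copy();P[d<=0]=np.nan;return P
def rect(pts):
    r=cv2.minAreaRect((pts*1000).astype(np.float32));return r
E
python3 - <<'E'
from h import *
z=np.load("/tmp/top0.npz");P=world(z)
def box(u0,v0,u1,v1,zl,zh):
    q=P[v0:v1,u0:u1].reshape(-1,3);q=q[(q[:,2]>zl)&(q[:,2]<zh)];return q
def show(n,q): print(n,len(q),'z',np.round(np.percentile(q[:,2],[2,50,98]),4),rect(q[:,:2]))
show('deck',box(205,145,345,245,.06,.09))
show('deckall',box(205,145,345,245,.06,.2))
show('stopetc',box(205,145,345,245,.1,.2))
show('rail',box(230,200,290,230,.1,.2))
show('stop',box(214,150,230,225,.1,.2))
show('rack',box(365,195,450,260,.03,.07)); show('handle',box(365,195,450,260,.07,.1)); show('racktop',box(365,195,450,260,.03,.054))
show('wedge',box(100,195,200,255,.04,.06));show('wall',box(100,195,200,255,.02,.1));show('holder',box(100,195,200,255,.004,.1))
print(np.round(P[100:110:9,300:310:9,2],4), np.nanmedian(P[320:340,100:200,2]))
for n in [(148,226),(110,224)]: pass
for v in range(205,248,3): print(v,[int(1000*x) for x in P[v,105:190:5,2]])
E
```

```text
deck 7075 z [0.0702 0.0751 0.0812] ((566.818603515625, 38.52702331542969), (190.98268127441406, 276.0455017089844), 2.8393142223358154)
deckall 8464 z [0.0704 0.0757 0.1121] ((566.818603515625, 38.52702331542969), (190.98268127441406, 276.0455017089844), 2.8393142223358154)
stopetc 1219 z [0.1012 0.1082 0.1146] ((571.494384765625, 89.26895141601562), (154.9501190185547, 140.94876098632812), 2.5645933151245117)
rail 341 z [0.1034 0.1109 0.1153] ((509.5221252441406, 73.68201446533203), (115.09236907958984, 16.896465301513672), 85.40567016601562)
stop 326 z [0.1022 0.1103 0.1145] ((571.0353393554688, 150.16094970703125), (145.2393341064453, 19.299467086791992), 2.12854266166687)
rack 1302 z [0.0368 0.0449 0.0644] ((480.8091735839844, -292.3995361328125), (126.72593688964844, 70.61090850830078), 70.2210922241211)
handle 113 z [0.071  0.0805 0.0854] ((480.66278076171875, -292.6291198730469), (51.376548767089844, 12.833144187927246), 70.43553161621094)
racktop 1010 z [0.0351 0.044  0.0505] ((480.8091735839844, -292.3995361328125), (126.72593688964844, 70.61090850830078), 70.2210922241211)

[... 782 characters left out ...]
[2, -1, 46, 45, 48, 48, 46, 41, 5, 5, 28, 48, 50, 49, 52, 35, -1]
223 [0, 2, 47, 45, 53, 49, 44, 49, 48, 45, 42, 47, 9, 9, 15, 31, 1]
226 [1, 0, 6, 3, 52, 42, 48, 43, 47, 46, 53, 45, 47, 47, 8, 29, -1]
229 [-1, 1, 9, 8, 7, 7, 9, 47, 48, 47, 47, 49, 46, 48, 38, 24, -1]
232 [5, 0, 6, 7, 7, 5, 7, 11, 9, 7, 48, 41, 11, 43, 48, 17, 1]
235 [2, 2, 12, 7, 7, 9, 7, 5, 6, 47, 51, 50, 4, 7, 53, 12, 0]
238 [0, 2, 2, -1, -2, 2, 6, 6, 3, 7, 10, 48, 51, 53, 51, 2, -1]
241 [0, 0, -1, -1, 0, -2, 0, -2, -1, 0, -2, 3, 11, 5, 3, -6, 2]
244 [2, 2, 2, 1, 5, 0, 2, 0, 4, 1, -1, -3, 0, 0, 0, 6, 3]Traceback (most recent call last):
  File "<stdin>", line 15, in <module>
ValueError: cannot convert float NaN to integer
```

```bash
cat > go.py <<'E'
import sys,numpy as np
from station import bot
from scipy.spatial.transform import Rotation as R
# target x y z (mm), direction of tool y (deg, world)
x,y,z,a=map(float,sys.argv[1:5]); o=bot.get_obs()
q=o['tool_rot'];Rc=R.from_quat([q[1],q[2],q[3],q[0]])
a=np.radians(a);ty=np.array([np.cos(a),np.sin(a),0]);tz=np.array([0,0,-1.])
best=None
for s in(1,-1):
    M=R.from_matrix(np.stack([np.cross(s*ty,tz),s*ty,tz],1)); v=(Rc.inv()*M).as_rotvec(degrees=True)
    if best is None or np.linalg.norm(v)<np.linalg.norm(best[0]): best=(v,M)
d=np.array([x,y,z])/1000-o['eef_pos']
print('t',round(o['t'],2),'pos',np.round(o['eef_pos']*1000,1),'w',round(o['gripper_width'],3),'F',np.round(o['contact_force'],1),'q7',round(o['q'][6],2))
print('turn(tool,deg)',np.round(best[0],2),' shift after turn(mm)',np.round(best[1].inv().apply(d)*1000,1),' shift before turn',np.round(Rc.inv().apply(d)*1000,1))
E
python3 go.py 480.7 -292.5 180 -19.6
```

```text
t 0.1 pos [ 271.8 -617.3  244.4] w 1.0 F [1.  0.3 1.1] q7 -0.08
turn(tool,deg) [-9.000e-02 -3.000e-02 -4.663e+01]  shift after turn(mm) [376.1  87.8  64.4]  shift before turn [ 322.1 -212.9   64.7]
```

```bash
python3 -m crank '[[[0,0,0],[0,0,-9.3],0.05],[[0,0,0],[0,0,-9.3],0.05],[[0,0,0],[0,0,-9.3],0.05],[[0,0,0],[0,0,-9.3],0.05],[[0,0,0],[0,0,-9.4],0.05],[[0.05,0.012,0.005],[0,0,0],0.05],[[0.055,0.013,0.005],[0,0,0],0.05],[[0.055,0.013,0.005],[0,0,0],0.05],[[0.055,0.013,0.005],[0,0,0],0.05],[[0.055,0.013,0.005],[0,0,0],0.05]]' 60; python3 go.py 480.7 -292.5 180 -19.6
```

```text
t: 1.35
eef_pos: [0.4236, -0.3832, 0.2199]
tool_rot: [-0.0, 0.817, 0.576, -0.0]
contact_force: [0.8, -0.6, 0.1]
gripper_width: 0.584
t 1.35 pos [ 423.6 -383.2  219.9] w 0.584 F [ 0.8 -0.6  0.1] q7 0.19
turn(tool,deg) [-0.02 -0.01 -0.04]  shift after turn(mm) [104.6  23.4  39.9]  shift before turn [104.7  23.3  39.9]
```

```bash
python3 -m crank '[[[0.05,0.011,0.015],[0,0,0],0.05],[[0.05,0.011,0.015],[0,0,0],0.05],[[0.005,0.0015,0.01],[0,0,0],0.05],[[0,0,0],[0,0,0],0.05]]'; python3 - <<'E'
from station import bot
import cv2,numpy as np
c=bot.calibration("wrist");p,d=bot.read_camera("wrist");cv2.imwrite("pics/w1.png",p[:,:,::-1]);np.savez("/tmp/w1.npz",p=p,d=d,**c)
E
python3 go.py 480.7 -292.5 65 -19.6
```

```text
t: 1.85
eef_pos: [0.4797, -0.2938, 0.1793]
tool_rot: [-0.001, 0.817, 0.576, -0.001]
contact_force: [-0.4, -0.2, 0.5]
gripper_width: 0.582
t 1.9 pos [ 479.6 -295.   179.9] w 0.584 F [-0.  -0.4  0.2] q7 -0.02
turn(tool,deg) [-0.07  0.03 -0.1 ]  shift after turn(mm) [  2.8   0.2 114.9]  shift before turn [  2.8   0.4 114.9]
```

View pics/w1.png

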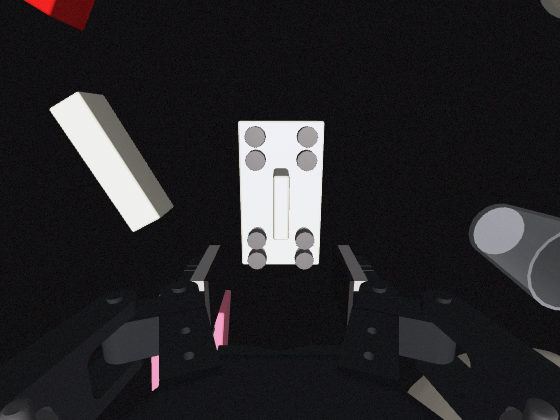

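The wrist picture shows the white rack lined up with the jaws, with its handle at (281,205). The spacer is at upper left. I'll check the handle pose with the wrist depth.

```bash
python3 - <<'E'
from h import *
z=np.load("/tmp/w1.npz");P=world(z)
q=P[110:275,230:330].reshape(-1,3)
for n,a,b in[('top',.04,.05),('caps',.056,.066),('handle',.074,.09)]:
    s=q[(q[:,2]>a)&(q[:,2]<b)];print(n,len(s),np.round(np.median(s[:,2]),4),rect(s[:,:2]))
E
```

```text
top 8092 0.0443 ((481.51116943359375, -292.19036865234375), (125.3789291381836, 70.16480255126953), 70.17437744140625)
caps 2549 0.0612 ((481.6666259765625, -292.0974426269531), (117.737060546875, 55.560184478759766), 70.37882995605469)
handle 1043 0.0812 ((481.67767333984375, -291.61968994140625), (49.268470764160156, 11.432379722595215), 70.36349487304688)
```

```bash
python3 -m crank '[[[0.0035,0.0015,0.035],[0,0,0],0.05],[[0,0,0.035],[0,0,0],0.05],[[0,0,0.03],[0,0,0],0.05],[[0,0,0.015],[0,0,0],0.05],[[0,0,0],[0,0,0],0.05],[[0,0,0],[0,0,0],0.0],[[0,0,0],[0,0,0],0.0],[[0,0,0],[0,0,0],0.0],[[0,0,0],[0,0,0],0.0]]' 70; python3 go.py 481.3 -292.1 65 -19.6
```

```text
t: 3.02
eef_pos: [0.483, -0.2914, 0.0661]
tool_rot: [0.0, 0.817, 0.576, -0.0]
contact_force: [-2.2, 0.8, 7.3]
gripper_width: 0.125
t 3.02 pos [ 483.  -291.4   66.1] w 0.125 F [-2.2  0.8  7.3] q7 -0.09
turn(tool,deg) [ 0.02  0.03 -0.05]  shift after turn(mm) [-1.2 -1.4  1.1]  shift before turn [-1.2 -1.4  1.1]
```

```bash
python3 -m crank '[[[0,0,-0.02],[0,0,0],0.0],[[0,0,-0.05],[0,0,0],0.0],[[0,0,-0.05],[0,0,-7.4],0.0],[[0,0,-0.05],[0,0,-7.5],0.0],[[0,0,0],[0,0,-7.4],0.0],[[0,0,0],[0,0,0],0.0]]'; python3 go.py 565.9 79.7 160 2.7
```

```text
t: 3.78
eef_pos: [0.4825, -0.2911, 0.2352]
tool_rot: [-0.0, 0.691, 0.723, -0.0]
contact_force: [-0.6, -0.4, -4.9]
gripper_width: 0.13
t 3.77 pos [ 482.5 -291.1  235.2] w 0.13 F [-0.6 -0.4 -4.9] q7 0.35
turn(tool,deg) [-0.02 -0.01 -0.11]  shift after turn(mm) [366.4 100.8  75.2]  shift before turn [366.6 100.1  75.2]
```

```bash
python3 -m crank '[[[0.03,0.008,0],[0,0,0],0.0],[[0.048,0.013,0],[0,0,0],0.0],[[0.048,0.013,0],[0,0,0],0.0],[[0.048,0.013,0],[0,0,0],0.0],[[0.048,0.013,0],[0,0,0],0.0],[[0.048,0.013,0],[0,0,0],0.0],[[0.048,0.013,0],[0,0,0],0.0],[[0.036,0.01,0],[0,0,0],0.0],[[0.012,0.004,0.02],[0,0,0],0.0],[[0,0,0],[0,0,0],0.0]]'; python3 - <<'E'
from station import bot
import cv2,numpy as np
for n in["wrist","top"]:
    c=bot.calibration(n);p,d=bot.read_camera(n);cv2.imwrite(f"pics/{n}2.png",p[:,:,::-1]);np.savez(f"/tmp/{n}2.npz",p=p,d=d,**c)
E
python3 go.py 565.9 79.7 160 2.7
```

```text
t: 5.03
eef_pos: [0.5639, 0.0788, 0.2122]
tool_rot: [-0.002, 0.69, 0.723, -0.002]
contact_force: [-0.3, -1.0, -4.2]
gripper_width: 0.129
t 5.12 pos [565.2  77.  214.1] w 0.128 F [-0.3  0.3 -3.5] q7 -0.41
turn(tool,deg) [-0.16  0.08 -0.18]  shift after turn(mm) [ 2.6  0.8 54.1]  shift before turn [ 2.7  0.9 54.1]
```

View pics/wrist2.png

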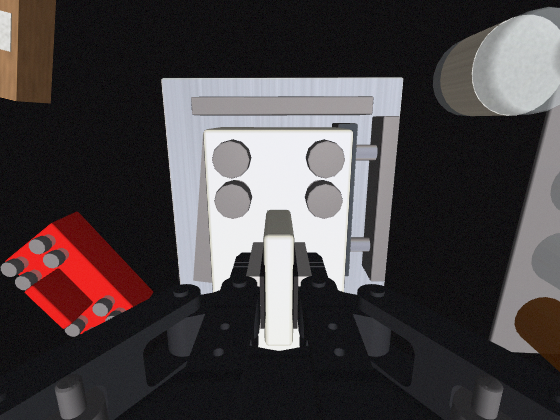

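View pics/top2.png

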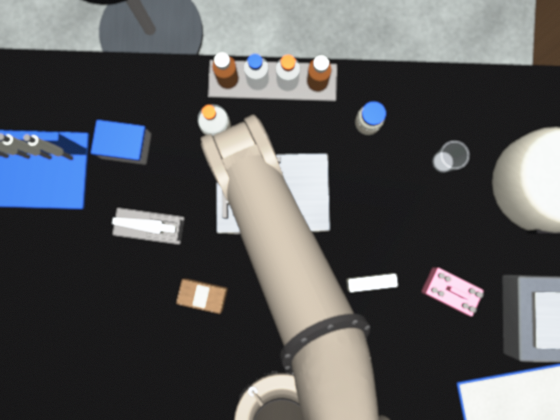

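The wrist view shows the held rack over the bed, with the end stop at (282,105), the jaw at (350,200) and the rail edge at (203,240). I'll check the fit numerically in the wrist frame.

```bash
python3 - <<'E'
from h import *
z=np.load("/tmp/wrist2.npz");P=world(z)
c,s=np.cos(np.radians(2.7)),np.sin(np.radians(2.7))
B=P[...,:2]-[.5668,.0385];B=np.stack([B[...,0]*c+B[...,1]*s,-B[...,0]*s+B[...,1]*c],-1)*1000
Z=P[...,2]*1000
def show(n,u0,v0,u1,v1,a,b):
    q=B[v0:v1,u0:u1];m=(Z[v0:v1,u0:u1]>a)&(Z[v0:v1,u0:u1]<b);q=q[m];print(n,len(q),np.round(np.percentile(q,[1,50,99],axis=0),1).tolist(),[np.round(x,1) for x in rect(q/1000)])
show('deck',160,70,410,125,70,80)
show('deckL',160,70,205,300,70,80)
show('stop',185,90,380,120,107,115)
show('jaw',330,115,375,280,102,110)
show('wall',365,115,400,280,100,115)
show('rail',190,190,215,290,105,115)
show('racktop',200,120,355,240,170,215)
E
```

```text
deck 7652 [[-92.6, 102.7], [-2.4, 126.3], [93.0, 138.1]] [array([  0.2, 120.5]), array([190.2,  35.8]), np.float64(0.0)]
deckL 5888 [[-93.7, -40.8], [-81.6, 74.6], [-62.1, 136.7]] [array([-80.3,  43.8]), array([188.5,  34.8]), np.float64(88.2)]
stop 3303 [[-60.6, 110.0], [1.3, 115.9], [61.3, 121.8]] [array([  0.3, 115.9]), array([124.7,  12. ]), np.float64(0.0)]
jaw 887 [[41.5, -18.1], [53.1, 37.8], [75.2, 103.9]] [array([59.1, 42.2]), array([ 25.4, 126.1]), np.float64(5.6)]
wall 2860 [[72.2, -18.0], [77.6, 51.3], [84.2, 108.0]] [array([78.4, 44.3]), array([ 12.9, 128.8]), np.float64(0.1)]
rail 1207 [[-68.6, -17.9], [-60.1, 12.7], [-55.2, 55.4]] [array([-59.2,  18.9]), array([75.2, 14.4]), np.float64(84.4)]
racktop 15620 [[-35.6, 49.1], [-1.6, 79.0], [32.3, 102.3]] [array([-1.6, 75.2]), array([54.4, 70.2]), np.float64(89.9)]
```

```bash
python3 -m crank '[[[0.001,0.001,0.02],[0,0,0],0.0],[[0,0,0.02],[0,0,0],0.0],[[0,0,0],[0,0,0],0.0]]'; python3 go.py 567.3 79.3 145 2.7
python3 - <<'E'
from station import bot
import cv2,numpy as np
from h import *
n="wrist"
c=bot.calibration(n);o=bot.get_obs();p,d=bot.read_camera(n);cv2.imwrite(f"pics/{n}3.png",p[:,:,::-1])
P=world(dict(d=d,**c))
print(o['eef_pos'])
c,s=np.cos(np.radians(2.7)),np.sin(np.radians(2.7))
B=P[...,:2]-[.5668,.0385];B=np.stack([B[...,0]*c+B[...,1]*s,-B[...,0]*s+B[...,1]*c],-1)*1000
Z=P[...,2]*1000
q=B[:240][(Z[:240]>110+15)&(Z[:240]<145)&(abs(B[:240,:,0])<45)];print(len(q),np.percentile(q,[.5,99.5],axis=0),rect(q/1000))
q=B[60:140][(Z[60:140]>107)&(Z[60:140]<115)&(abs(B[60:140,:,1]-115)<12)];print(len(q),rect(q/1000))
E
```

```text
t: 5.5
eef_pos: [0.5654, 0.0785, 0.173]
tool_rot: [-0.001, 0.691, 0.723, -0.002]
contact_force: [0.2, -0.5, -4.7]
gripper_width: 0.124
t 5.5 pos [565.4  78.5 173. ] w 0.124 F [ 0.2 -0.5 -4.7] q7 -0.44
turn(tool,deg) [-0.24  0.06 -0.14]  shift after turn(mm) [ 0.7  1.9 28. ]  shift before turn [ 0.7  2.1 28. ]
[0.56539216 0.07851467 0.17304769]
131 [[-32.5182508  101.94156407]
 [ 32.28506537 102.12820362]] ((-0.067718505859375, 102.03636932373047), (0.0986865758895874, 65.24604797363281), 89.87083435058594)
4837 ((0.44124603271484375, 112.64541625976562), (18.20782470703125, 125.20195007324219), 89.80609130859375)
```

```bash
python3 -m crank '[[[0.0005,0.0015,0.014],[0,0,0],0.0],[[0,0,0.01],[0,0,0],0.0],[[0,0,0.004],[0,0,0],0.0],[[0,0,0.001],[0,0,0],0.0],[[0,0,0.0],[0,0,0],0.0]]'; python3 go.py 567.3 79.3 141 2.7
```

```text
t: 6.18
eef_pos: [0.5685, 0.0807, 0.1465]
tool_rot: [0.0, 0.69, 0.723, 0.0]
contact_force: [-0.3, 0.1, -4.5]
gripper_width: 0.128
t 6.17 pos [568.5  80.7 146.5] w 0.128 F [-0.3  0.1 -4.5] q7 -0.46
turn(tool,deg) [ 0.02 -0.   -0.03]  shift after turn(mm) [-1.4 -1.3  5.5]  shift before turn [-1.4 -1.3  5.5]
```

```bash
python3 -m crank '[[[0,0,0.003],[0,0,0],0.0],[[0,0,0.0015],[0,0,0],0.0],[[0,0,0.001],[0,0,0],0.0],[[0,0,0],[0,0,0],0.0]]'; python3 go.py 567.3 79.3 141 2.7
```

```text
t: 6.68
eef_pos: [0.5683, 0.0807, 0.1413]
tool_rot: [0.0, 0.69, 0.723, -0.0]
contact_force: [-2.9, -0.2, 0.6]
gripper_width: 0.124
t 6.67 pos [568.3  80.7 141.3] w 0.124 F [-2.9 -0.2  0.6] q7 -0.46
turn(tool,deg) [ 0.    0.02 -0.03]  shift after turn(mm) [-1.3 -1.1  0.3]  shift before turn [-1.3 -1.1  0.3]
```

```bash
python3 -m crank '[[[0.002,0,0],[0,0,0],0.0],[[0.002,0,0],[0,0,0],0.0],[[0.001,0,0],[0,0,0],0.0],[[0,0,0],[0,0,0],0.0]]'; python3 -m crank '[[[0.001,0,0],[0,0,0],0.0],[[0.0005,0,0],[0,0,0],0.0],[[0,0,0],[0,0,0],0.0]]'
```

```text
t: 7.18
eef_pos: [0.5688, 0.0852, 0.1411]
tool_rot: [0.001, 0.691, 0.723, 0.0]
contact_force: [0.1, -4.4, 2.8]
gripper_width: 0.127
t: 7.55
eef_pos: [0.5687, 0.0863, 0.1412]
tool_rot: [0.001, 0.691, 0.723, 0.0]
contact_force: [0.2, -5.6, 3.3]
gripper_width: 0.126
```

```bash
python3 -m crank '[[[0.001,0,0],[0,0,0],0.0],[[0.001,0,0],[0,0,0],0.0],[[0,0,0],[0,0,0],0.0]]'
```

```text
t: 7.92
eef_pos: [0.5688, 0.0865, 0.1413]
tool_rot: [0.002, 0.691, 0.723, -0.001]
contact_force: [-0.3, -10.1, 5.9]
gripper_width: 0.129
```

```bash
python3 -m crank '[[[-0.0015,0,0],[0,0,0],0.0],[[0,0,0],[0,0,0],0.06],[[0,0,0],[0,0,0],0.06],[[0,0,0],[0,0,0],0.06],[[0,0,-0.02],[0,0,0],0.06],[[0,0,-0.045],[0,0,0],0.06],[[0,0,-0.045],[0,0,0],0.06]]'; python3 - <<'E'
from h import *
z=np.load("/tmp/top0.npz");P=world(z)
p=z['p'].astype(int);m=(p.min(-1)>200)&(P[...,2]>.04)
q=P[195:255,100:200][m[195:255,100:200]];print(len(q),rect(q[:,:2]))
mm=q[:,:2].mean(0);_,_,V=np.linalg.svd(q[:,:2]-mm);print(mm,V[0],np.degrees(np.arctan2(V[0][1],V[0][0])),np.percentile((q[:,:2]-mm)@V[0],[.5,99.5]))
E
python3 go.py 480 380 200 -6
```

```text
t: 8.8
eef_pos: [0.5679, 0.0881, 0.2533]
tool_rot: [-0.0, 0.69, 0.724, 0.0]
contact_force: [0.1, -0.5, 0.5]
gripper_width: 0.701
519 ((477.1153564453125, 355.2996520996094), (35.018375396728516, 158.10963439941406), 1.5695114135742188)
[0.47892213 0.35516748] [-0.10617859 -0.99434708] -96.09507450218166 [-0.07855933  0.07484741]
t 8.8 pos [567.9  88.1 253.3] w 0.701 F [ 0.1 -0.5  0.5] q7 -0.4
turn(tool,deg) [ 0.03 -0.03  8.7 ]  shift after turn(mm) [ 281.1 -118.    53.3]  shift before turn [295.7 -74.1  53.4]
```

```bash
python3 -m crank '[[[0,0,0],[0,0,8.7],0.06],[[0.03,-0.015,0],[0,0,0],0.06],[[0.05,-0.021,0.01],[0,0,0],0.06],[[0.05,-0.021,0.01],[0,0,0],0.06],[[0.05,-0.021,0.015],[0,0,0],0.06],[[0.05,-0.021,0.015],[0,0,0],0.06],[[0.02,-0.016,0.005],[0,0,0],0.06],[[0.01,-0.003,0],[0,0,0],0.06],[[0,0,0],[0,0,0],0.06]]'; python3 - <<'E'
from station import bot
import cv2,numpy as np
n="wrist"
c=bot.calibration(n);p,d=bot.read_camera(n);cv2.imwrite(f"pics/{n}4.png",p[:,:,::-1]);np.savez(f"/tmp/{n}4.npz",p=p,d=d,**c)
n="top"
c=bot.calibration(n);p,d=bot.read_camera(n);cv2.imwrite(f"pics/{n}4.png",cv2.resize(p[135:255,195:355,::-1],None,fx=5,fy=5,interpolation=2));np.savez(f"/tmp/{n}4.npz",p=p,d=d,**c)
E
python3 go.py 480 380 200 -6
```

```text
t: 9.93
eef_pos: [0.4787, 0.3588, 0.1969]
tool_rot: [0.0, 0.743, 0.669, 0.001]
contact_force: [0.3, -0.6, -1.0]
gripper_width: 0.703
t 10.03 pos [479.4 357.2 196.4] w 0.701 F [ 0.3 -0.5 -0.9] q7 -1.1
turn(tool,deg) [ 0.07  0.01 -0.17]  shift after turn(mm) [22.7 -1.8 -3.6]  shift before turn [22.7 -1.9 -3.6]
```

View pics/wrist4.png

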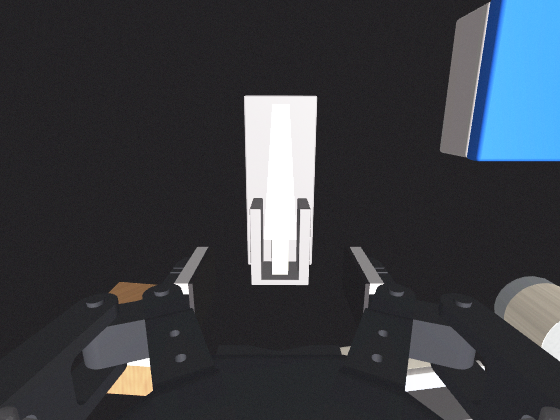

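View pics/top4.png

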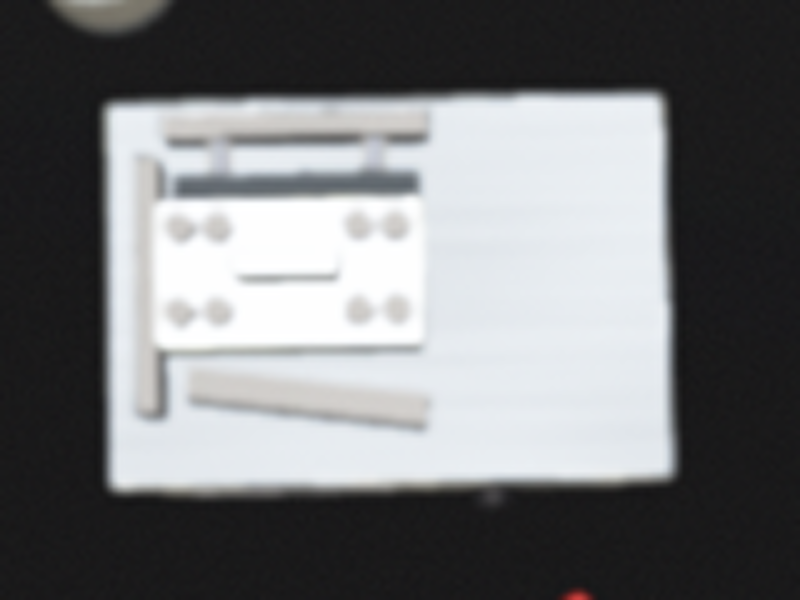

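The top crop shows the rack seated at the stop beside the jaw, with the gap to the rail open. The wrist view shows the wedge in the trough, nose up at (281,105) and tail at (280,272). I'll measure both.

```bash
cat > bedf.py <<'E'
from h import *
c_,s_=np.cos(np.radians(2.7)),np.sin(np.radians(2.7))
O=np.array([.5670,.0393])  # refined origin
def bed(P):
    B=P[...,:2]-O;return np.stack([B[...,0]*c_+B[...,1]*s_,-B[...,0]*s_+B[...,1]*c_],-1)*1000
def toworld(x,y): return O*1000+[x*c_-y*s_,x*s_+y*c_]
E
python3 - <<'E'
from bedf import *
z=np.load("/tmp/top4.npz");P=world(z);B=bed(P);Z=P[...,2]
m=(Z>.112)&(Z<.125)&(abs(B[...,0])<60)&(abs(B[...,1]-40)<90);print('racktop',m.sum(),rect(B[m]/1000))
m=(Z>.148)&(Z<.17)&(abs(B[...,0])<60)&(abs(B[...,1]-40)<90);print('handle',m.sum(),rect(B[m]/1000))
z=np.load("/tmp/wrist4.npz");P=world(z);Z=P[...,2]
p=z['p'].astype(int)
sel=np.zeros(Z.shape,bool);sel[95:200,255:310]=1
m=sel&(Z>.042)&(Z<.054);q=P[m][:,:2]
print('front',m.sum(),np.median(P[m][:,2]),rect(q))
# axis: per-row centre & width
rows=[]
for v in range(100,196,8):
    k=m[v]; a=P[v][k][:,:2]; rows.append(np.r_[v,a.mean(0)*1000,np.linalg.norm(a[0]-a[-1])*1000]) 
rows=np.array(rows);print(np.round(rows,1).tolist())
f=np.polyfit(rows[:,2],rows[:,1],1);print('yaw',-np.degrees(np.arctan(f[0])),'x at y',f)
sel=np.zeros(Z.shape,bool);sel[95:290,240:320]=1
m=sel&(Z>.042)&(Z<.056);q=P[m][:,:2];u=np.array([np.cos(np.radians(83.9)),np.sin(np.radians(83.9))]);print('along',np.percentile(q@u,[.3,99.7])*1000)
sel=np.zeros(Z.shape,bool);sel[90:290,240:320]=1
m=sel&(Z>.004)&(Z<.012);q=P[m][:,:2];print('floor',rect(q))
E
```

```text
racktop 1272 ((-0.7068710327148438, 49.237850189208984), (140.20382690429688, 118.62755584716797), 89.72718048095703)
handle 127 ((2.141754627227783, 43.90187072753906), (48.54531478881836, 12.114493370056152), 89.50050354003906)
front 2143 0.04838809426636437 ((483.56365966796875, 396.3057861328125), (81.33615112304688, 24.111160278320312), 84.08103942871094)<stdin>:13: RuntimeWarning: Mean of empty slice.
  ret = um.true_divide(
Traceback (most recent call last):
IndexError: index 0 is out of bounds for axis 0 with size 0
```

```bash
python3 go.py 482.1 382.1 30 -5.9
```

```text
t 10.03 pos [479.4 357.2 196.4] w 0.701 F [ 0.3 -0.5 -0.9] q7 -1.1
turn(tool,deg) [ 0.07  0.01 -0.27]  shift after turn(mm) [2.500e+01 1.000e-01 1.664e+02]  shift before turn [ 25.   -0.2 166.4]
```

```bash
python3 -m crank '[[[0.012,0,0.03],[0,0,0],0.06],[[0.012,0,0.045],[0,0,0],0.06],[[0,0,0.04],[0,0,0],0.06],[[0,0,0.02],[0,0,0],0.06],[[0,0,0],[0,0,0],0.06]]';  python3 go.py 482.1 382.1 30 -5.9
```

```text
t: 10.65
eef_pos: [0.4808, 0.381, 0.06]
tool_rot: [0.0, 0.744, 0.668, -0.001]
contact_force: [1.0, 0.3, 0.2]
gripper_width: 0.702
t 10.65 pos [480.8 381.   60. ] w 0.702 F [1.  0.3 0.2] q7 -1.23
turn(tool,deg) [-0.06  0.11 -0.22]  shift after turn(mm) [ 1.2  1.2 30. ]  shift before turn [ 1.3  1.2 30. ]
```

```bash
python3 -m crank '[[[0.001,0.001,0.018],[0,0,-0.2],0.06],[[0,0,0.012],[0,0,0],0.06],[[0,0,0],[0,0,0],0.06],[[0,0,0],[0,0,0],0.0],[[0,0,0],[0,0,0],0.0],[[0,0,0],[0,0,0],0.0],[[0,0,0],[0,0,0],0.0]]' 50;  python3 go.py 482.1 382.1 130 -5.9
```

```text
t: 11.52
eef_pos: [0.4821, 0.3838, 0.0315]
tool_rot: [0.0, 0.742, 0.67, 0.001]
contact_force: [-0.2, -0.5, 5.1]
gripper_width: 0.249
t 11.53 pos [482.1 383.8  31.5] w 0.249 F [-0.2 -0.5  5.1] q7 -1.25
turn(tool,deg) [ 0.05 -0.05  0.06]  shift after turn(mm) [ -1.7   0.2 -98.5]  shift before turn [ -1.6   0.3 -98.5]
```

```bash
python3 -m crank '[[[0,0,-0.015],[0,0,0],0.0],[[0,0,-0.04],[0,0,0],0.0],[[0,0,-0.06],[0,0,0],0.0],[[0,0,-0.06],[0,0,0],0.0],[[0,0,-0.04],[0,0,-4.9],0.0],[[0,0,0],[0,0,0],0.0]]';  python3 - <<'E'
from bedf import *
o=toworld(-48,-77);a=np.radians(90-1.1);u=np.array([np.cos(a),np.sin(a)]);print(o,o+5*u, o+6.7*u)
E
python3 go.py 525 -34 250 -1.1
python3 - <<'E'
from station import bot
import cv2,numpy as np
n="wrist"
c=bot.calibration(n);p,d=bot.read_camera(n);cv2.imwrite(f"pics/{n}5.png",p[:,:,::-1]);np.savez(f"/tmp/{n}5.npz",p=p,d=d,e=bot.get_obs()['eef_pos'],**c)
E
```

```text
t: 12.28
eef_pos: [0.4826, 0.3849, 0.2503]
tool_rot: [0.0, 0.713, 0.701, 0.004]
contact_force: [-0.3, -0.6, -2.0]
gripper_width: 0.242
[522.68048271 -39.87563001] [522.77646992 -34.87655145] [522.80910557 -33.17686473]
t 12.28 pos [482.6 384.9 250.3] w 0.242 F [-0.3 -0.6 -2. ] q7 -1.03
turn(tool,deg) [ 0.3  -0.26  0.2 ]  shift after turn(mm) [-4.18e+02  5.04e+01  3.00e-01]  shift before turn [-418.2   49.    -1.4]
```

View pics/wrist5.png

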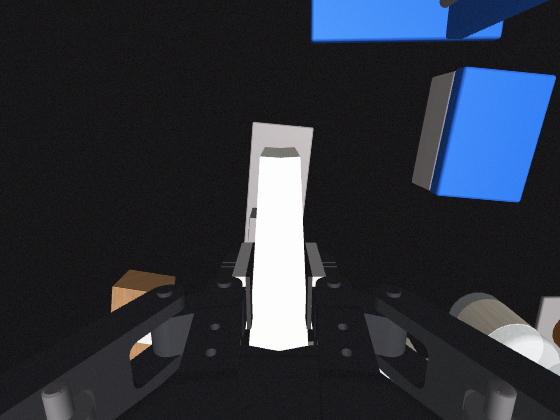

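The wedge is in the grip, nose at (280,152), and the trough below is empty. Next I'll measure its pose in the tool frame.

```bash
python3 - <<'E'
from bedf import *
from station import bot
from scipy.spatial.transform import Rotation as R
z=np.load("/tmp/wrist5.npz");P=world(z);o=bot.get_obs();q=o['tool_rot'];Rt=R.from_quat([q[1],q[2],q[3],q[0]]).as_matrix()
T=(P-o['eef_pos'])@Rt*1000
print(z['e'],o['eef_pos'])
sel=np.zeros(P.shape[:2],bool);sel[140:245,245:320]=1
m=sel&(T[...,2]>-45)&(T[...,2]<-5); q=T[m];print(len(q),np.median(q[:,2]))
print('nose x',np.percentile(q[:,0],[1,99,99.8]))
L=[]
for a in range(14,56,6):
    k=m&(abs(T[...,0]-a)<1.5);t=T[k];L.append([a,*np.percentile(t[:,1],[2,98]),np.median(t[:,2])])
L=np.array(L);print(np.round(L,1).tolist())
print(np.polyfit(L[:,0],(L[:,1]+L[:,2])/2,1),np.polyfit(L[:,0],L[:,3],1))
E
```

```text
[0.48186431 0.3837107  0.2475869 ] [0.48186431 0.3837107  0.2475869 ]
4065 -19.504432180047928
nose x [22.28861461 54.92534031 55.0424475 ]Traceback (most recent call last):
  File "<stdin>", line 12, in <module>
    return _quantile_unchecked(
        a, q, axis, out, overwrite_input, method, keepdims, weights)
    return _ureduce(a,
                    func=_quantile_ureduce_func,
    ...<5 lines>...
                    overwrite_input=overwrite_input,
                    method=method)
    r = func(a, **kwargs)
    result = _quantile(arr,
                       quantiles=q,
    ...<2 lines>...
                       out=out,
                       weights=wgt)
    slices_having_nans = np.isnan(arr[-1, ...])
                                  ~~~^^^^^^^^^
IndexError: index -1 is out of bounds for axis 0 with size 0
```

```bash
python3 - <<'E'
from bedf import *
from station import bot
from scipy.spatial.transform import Rotation as R
z=np.load("/tmp/wrist5.npz");P=world(z);o=bot.get_obs();q=o['tool_rot'];Rt=R.from_quat([q[1],q[2],q[3],q[0]]).as_matrix()
T=(P-o['eef_pos'])@Rt*1000
sel=np.zeros(P.shape[:2],bool);sel[140:245,245:320]=1
m=sel&(T[...,2]>-45)&(T[...,2]<-5)
L=[]
for a in range(26,55,5):
    k=m&(abs(T[...,0]-a)<1.5);t=T[k];L.append([a,*np.percentile(t[:,1],[2,98]),np.median(t[:,2])])
L=np.array(L);print(np.round(L,1).tolist())
print(np.polyfit(L[:,0],(L[:,1]+L[:,2])/2,1),np.polyfit(L[:,0],L[:,3],1))
E
```

```text
[[26.0, -8.0, 9.2, -19.5], [31.0, -7.8, 9.0, -19.5], [36.0, -7.1, 8.6, -19.6], [41.0, -6.9, 8.4, -19.5], [46.0, -6.6, 8.0, -19.6], [51.0, -6.2, 7.9, -19.6]]
[0.00801887 0.4081896 ] [-2.67426814e-03 -1.94270071e+01]
```

```bash
python3 -m crank '[[[-0.03,0.003,0],[0,0,0.1],0.0],[[-0.05,0.006,0],[0,0,0],0.0],[[-0.05,0.006,0],[0,0,0],0.0],[[-0.05,0.006,0],[0,0,0],0.0],[[-0.05,0.006,0],[0,0,0],0.0],[[-0.05,0.006,0],[0,0,0],0.0],[[-0.05,0.006,0],[0,0,0],0.0],[[-0.05,0.006,0],[0,0,0],0.0],[[-0.03,0.003,0.01],[0,0,0],0.0],[[-0.008,0,0.01],[0,0,0],0.0]]';python3 -m crank '[[[0,0,0.03],[0,0,0],0.0],[[0,0,0.03],[0,0,0],0.0],[[0,0,0],[0,0,0],0.0],[[0,0,0],[0,0,0],0.0]]'; python3 go.py 522 -35 130 -1.1
python3 - <<'E'
from station import bot
import cv2,numpy as np
n="wrist"
c=bot.calibration(n);p,d=bot.read_camera(n);cv2.imwrite(f"pics/{n}6.png",p[:,:,::-1]);np.savez(f"/tmp/{n}6.npz",p=p,d=d,e=bot.get_obs()['eef_pos'],**c)
E
```

```text
t: 13.58
eef_pos: [0.5209, -0.038, 0.2239]
tool_rot: [-0.001, 0.715, 0.699, -0.001]
contact_force: [0.3, -0.3, -1.0]
gripper_width: 0.243
t: 14.08
eef_pos: [0.5223, -0.0344, 0.1662]
tool_rot: [-0.0, 0.713, 0.701, 0.0]
contact_force: [0.9, -0.1, -0.6]
gripper_width: 0.246
t 14.07 pos [522.3 -34.4 166.2] w 0.246 F [ 0.9 -0.1 -0.6] q7 -0.27
turn(tool,deg) [ 0.01 -0.03  0.13]  shift after turn(mm) [-0.6 -0.3 36.2]  shift before turn [-0.6 -0.3 36.2]
```

View pics/wrist6.png

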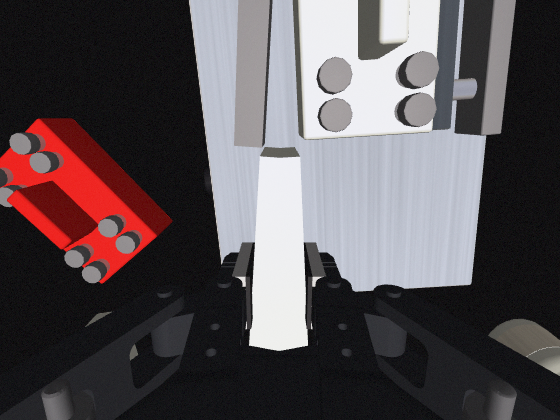

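The wedge nose at (280,150) is held above the gap mouth, with the rail end at (250,147) and the rack's near edge at (305,137). I'll check this in the bed frame.

```bash
python3 - <<'E'
from bedf import *
z=np.load("/tmp/wrist6.npz");P=world(z);Z=P[...,2]*1000;B=bed(P);print(z['e'])
def f(n,a,b,u0,v0,u1,v1):
    s=np.zeros(Z.shape,bool);s[v0:v1,u0:u1]=1;m=s&(Z>a)&(Z<b);q=B[m];print(n,len(q),np.round(np.percentile(q,[.5,50,99.5],axis=0),1).tolist())
f('rail near',107,115,225,100,275,150)
f('rail end',107,115,225,135,275,150)
f('rack',115,123,290,90,450,140)
f('rack near end',115,123,290,128,450,140)
f('jaw',102,109,425,60,460,135)
f('deck',70,80,200,170,480,300)
f('nose',170,200,250,140,310,200)
f('nose tip',170,200,250,140,310,162)
f('caps',130,140,300,40,450,130)
E
```

```text
[ 0.52273336 -0.03464801  0.16673617]
rail near 1358 [[-69.8, -19.3], [-60.7, -6.3], [-51.8, 6.0]]
rail end 340 [[-70.1, -19.9], [-61.7, -15.9], [-54.0, -12.4]]
rack 4063 [[-31.5, -17.1], [1.1, -5.1], [37.2, 7.9]]
rack near end 1003 [[-31.4, -17.2], [-3.4, -15.0], [36.6, -10.9]]
jaw 1207 [[43.5, -16.6], [49.0, 2.2], [54.3, 20.0]]
deck 22313 [[-93.2, -135.4], [24.8, -79.2], [93.8, -38.6]]
nose 1955 [[-53.1, -33.5], [-45.1, -25.1], [-37.7, -17.4]]
nose tip 342 [[-51.5, -20.0], [-44.6, -18.3], [-37.7, -17.3]]
caps 4146 [[-24.2, -12.2], [15.6, 7.1], [30.5, 25.5]]
```

```bash
python3 -m crank '[[[0,0.001,0.02],[0,0,0],0.0],[[0,0,0.025],[0,0,0],0.0],[[0,0,0.015],[0,0,0],0.0],[[0,0,0.006],[0,0,0],0.0],[[0,0,0],[0,0,0],0.0]]'; python3 go.py 522.8 -35 95.5 -1.1
```

```text
t: 14.75
eef_pos: [0.5234, -0.0353, 0.1001]
tool_rot: [0.0, 0.713, 0.701, 0.0]
contact_force: [1.2, 0.5, -0.6]
gripper_width: 0.248
t 14.75 pos [523.4 -35.3 100.1] w 0.248 F [ 1.2  0.5 -0.6] q7 -0.33
turn(tool,deg) [ 0.02 -0.    0.07]  shift after turn(mm) [ 0.3 -0.6  4.6]  shift before turn [ 0.3 -0.6  4.6]
```

```bash
python3 -m crank '[[[0,0,0.003],[0,0,0],0.0],[[0,0,0.0015],[0,0,0],0.0],[[0,0,0.0005],[0,0,0],0.0],[[0,0,0],[0,0,0],0.0]]'; python3 go.py 522.8 -35 95.5 -1.1
```

```text
t: 15.25
eef_pos: [0.5242, -0.0354, 0.0984]
tool_rot: [0.001, 0.714, 0.701, 0.0]
contact_force: [-10.3, -0.6, 29.3]
gripper_width: 0.249
t 15.25 pos [524.2 -35.4  98.4] w 0.249 F [-10.3  -0.6  29.3] q7 -0.33
turn(tool,deg) [0.14 0.1  0.05]  shift after turn(mm) [ 0.3 -1.4  2.9]  shift before turn [ 0.3 -1.4  2.8]
```

```bash
python3 -m crank '[[[0,0,-0.0025],[0,0,0],0.0],[[0,0,0],[0,0,0],0.0]]'; python3 - <<'E'
from station import bot
import cv2,numpy as np
n="wrist"
c=bot.calibration(n);p,d=bot.read_camera(n);cv2.imwrite(f"pics/{n}7.png",p[:,:,::-1]);np.savez(f"/tmp/{n}7.npz",p=p,d=d,e=bot.get_obs()['eef_pos'],**c)
from bedf import *
z=np.load("/tmp/wrist7.npz");P=world(z);Z=P[...,2]*1000;B=bed(P);print(z['e'])
s=np.zeros(Z.shape,bool);s[120:240,235:320]=1
for a in range(-55,-15,6):
    m=s&(Z>105)&(Z<125)&(abs(B[...,1]-a)<1.5)&(B[...,0]>-54.5)&(B[...,0]<-33);q=B[m];zz=Z[m]
    if len(zz)>10:
        f=np.polyfit(q[:,0],zz,1);print(a,len(zz),np.percentile(q[:,0],[2,98]).round(1),np.median(zz).round(1),'roll',np.degrees(np.arctan(f[0])).round(2))
E
python3 go.py 522.8 -35 95.5 -1.1
```

```text
t: 15.5
eef_pos: [0.524, -0.0354, 0.0984]
tool_rot: [0.001, 0.714, 0.701, 0.001]
contact_force: [-2.2, -0.6, 9.6]
gripper_width: 0.246
[ 0.52405384 -0.0354336   0.09844639]
-49 281 [-53.6 -36.4] 115.3 roll 0.49
-43 355 [-52.9 -36.2] 115.4 roll 0.54
-37 365 [-52.1 -36.5] 115.4 roll 0.24
-31 356 [-51.2 -36.3] 115.3 roll -0.04
-25 358 [-50.5 -36.1] 115.3 roll -0.2
-19 291 [-54.3 -36.3] 114.7 roll 2.39
t 15.55 pos [524.1 -35.4  98.4] w 0.245 F [-2.7  0.   9.6] q7 -0.33
turn(tool,deg) [0.11 0.02 0.06]  shift after turn(mm) [ 0.4 -1.3  2.9]  shift before turn [ 0.4 -1.3  2.9]
```

View pics/wrist7.png

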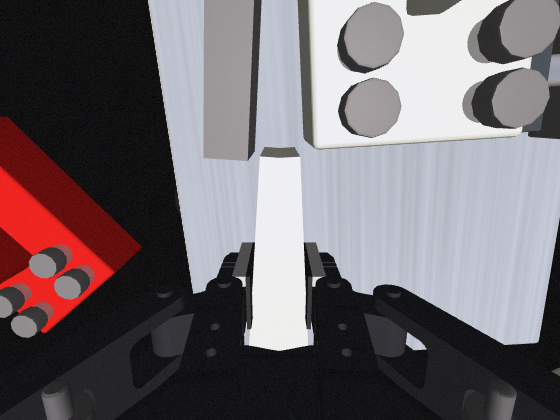

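```bash
python3 -m crank '[[[0,0,0],[0,0,0],0.05],[[0,0,0],[0,0,0],0.05],[[0,0,0],[0,0,0],0.05],[[0,0,-0.02],[0,0,0],0.05],[[0,0,-0.035],[0,0,0],0.05],[[-0.043,0,0],[0,0,0],0.05],[[-0.04,0,0],[0,0,0],0.05],[[0,0,0],[0,0,0],0.05]]'; python3 - <<'E'
from station import bot
import cv2,numpy as np
n="wrist"
c=bot.calibration(n);e=bot.get_obs()['eef_pos'];p,d=bot.read_camera(n);cv2.imwrite(f"pics/{n}8.png",p[:,:,::-1]);np.savez(f"/tmp/{n}8.npz",p=p,d=d,e=e,**c)
print('cam',c['extrinsics'][:3,3]-e)
from bedf import *
z=np.load("/tmp/wrist8.npz");P=world(z);Z=P[...,2]*1000;B=bed(P);print(e)
s=np.zeros(Z.shape,bool);s[60:330,200:360]=1
for a in range(-130,-12,9):
    m=s&(Z>110)&(Z<120)&(abs(B[...,1]-a)<1.5)&(B[...,0]>-75)&(B[...,0]<-25);q=B[m];zz=Z[m]
    if len(zz)>5: print(a,len(zz),np.percentile(q[:,0],[2,98]).round(1),np.median(zz).round(1))
m=s&(Z>110)&(Z<120)&(B[...,0]>-52)&(B[...,0]<-38);print('nose y',np.percentile(B[m][:,1],[99,99.8]))
E
python3 go.py 522.8 -35 95.5 -1.1
```

```text
t: 16.55
eef_pos: [0.521, -0.1224, 0.152]
tool_rot: [0.0, 0.716, 0.699, -0.001]
contact_force: [-0.2, 0.5, -0.5]
gripper_width: 0.588
cam [0.00133262 0.06656406 0.1288419 ]
[ 0.52104091 -0.12236931  0.15200199]
-130 301 [-64.7 -37.1] 115.4
-121 307 [-63.5 -37.1] 115.3
-112 302 [-62.1 -37.2] 115.4
-103 302 [-60.8 -36.7] 115.4
-94 297 [-59.6 -36.7] 115.4
-85 298 [-58.5 -36.5] 115.4
-76 286 [-57.3 -36.7] 115.3
-67 239 [-56.1 -36.9] 115.4
nose y [-66.83130293 -66.09070647]
t 16.6 pos [ 521.3 -119.8  152. ] w 0.584 F [ 0.6  0.9 -0.1] q7 -0.12
turn(tool,deg) [-0.03  0.01 -0.12]  shift after turn(mm) [84.9 -0.1 56.5]  shift before turn [84.9 -0.2 56.5]
```

View pics/wrist8.png

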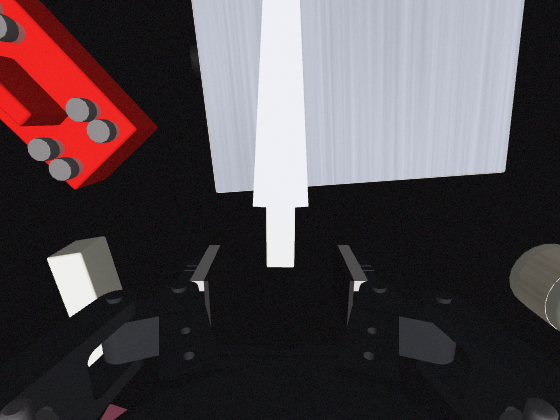

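```bash
python3 - <<'E'
from bedf import *
z=np.load("/tmp/wrist8.npz");P=world(z);Z=P[...,2]*1000;B=bed(P)
s=np.zeros(Z.shape,bool);s[200:275,240:320]=1
m=s&(Z>108)&(Z<122)&(abs(B[...,0]+50)<25);print(np.percentile(B[m][:,1],[.3,1]))
for a in range(-176,-126,4):
    k=m&(abs(B[...,1]-a)<1.5)
    if k.sum()>5: print(a,k.sum(),np.percentile(B[k][:,0],[2,98]).round(1))
print(toworld(-52.2,-155), bed(z['e'][None]))
E
```

```text
[-173.683893   -173.19214671]
-172 137 [-61.7 -45.9]
-168 140 [-61.4 -45.6]
-164 142 [-60.7 -45.4]
-160 143 [-60.8 -45.2]
-156 144 [-60.4 -45. ]
-152 156 [-60.1 -44.7]
-148 157 [-59.7 -44.5]
-144 146 [-59.4 -44.2]
-140 177 [-59.1 -38.1]
-136 272 [-65.6 -37.5]
[ 522.15944839 -117.98688735] [[ -53.5237388  -159.32486788]]
```

```bash
python3 go.py 521.8 -121 95 -1.1; python3 -m crank '[[[-0.001,0,0.03],[0,0,0],0.05],[[0,0,0.02],[0,0,0],0.05],[[0,0,0.006],[0,0,0],0.05],[[0,0,0],[0,0,0],0.05]]'; python3 go.py 521.8 -121 95 -1.1
```

```text
t 16.6 pos [ 521.3 -119.8  152. ] w 0.584 F [ 0.6  0.9 -0.1] q7 -0.12
turn(tool,deg) [-0.03  0.01 -0.12]  shift after turn(mm) [-1.1  0.6 57. ]  shift before turn [-1.1  0.6 57. ]
t: 17.1
eef_pos: [0.5218, -0.1184, 0.0963]
tool_rot: [-0.0, 0.713, 0.701, 0.0]
contact_force: [-0.5, -1.2, 0.7]
gripper_width: 0.586
t 17.1 pos [ 521.8 -118.4   96.3] w 0.586 F [-0.5 -1.2  0.7] q7 -0.16
turn(tool,deg) [-0.02 -0.03  0.14]  shift after turn(mm) [-2.6  0.1  1.3]  shift before turn [-2.6  0.1  1.3]
```

```bash
python3 -m crank '[[[-0.0025,0,0],[0,0,0],0.05],[[0,0,0],[0,0,0],0.0],[[0,0,0],[0,0,0],0.0],[[0,0,0],[0,0,0],0.0],[[0,0,0],[0,0,0],0.0]]' 90; python3 go.py 521.8 -121 95 -1.1;python3 - <<'E'
from bedf import *
from station import bot
print(bed(bot.get_obs()['eef_pos'][None]))
E
```

```text
t: 17.73
eef_pos: [0.5219, -0.1221, 0.0969]
tool_rot: [0.0, 0.714, 0.701, 0.0]
contact_force: [-1.7, 0.0, 4.5]
gripper_width: 0.176
t 17.73 pos [ 521.9 -122.1   96.9] w 0.176 F [-1.7  0.   4.5] q7 -0.16
turn(tool,deg) [0.05 0.02 0.05]  shift after turn(mm) [ 1.1 -0.1  1.9]  shift before turn [ 1.1 -0.1  1.9]
[[ -52.631211   -159.05535071]]
```

```bash
python3 -m crank '[[[0.01,0,0],[0,0,0],0.0],[[0.015,0,0],[0,0,0],0.0],[[0.015,0,0],[0,0,0],0.0],[[0.01,0,0],[0,0,0],0.0],[[0,0,0],[0,0,0],0.0]]'; python3 - <<'E'
from bedf import *
from station import bot
print(bed(bot.get_obs()['eef_pos'][None]))
E
```

```text
t: 18.35
eef_pos: [0.5232, -0.071, 0.097]
tool_rot: [0.0, 0.713, 0.701, 0.001]
contact_force: [-0.3, 1.5, 6.7]
gripper_width: 0.174
[[ -48.90902351 -108.13242312]]
```

```bash
python3 -m crank '[[[0.01,0,0],[0,0,0],0.0],[[0.008,0.0005,0],[0,0,0],0.0],[[0.008,0.0005,0],[0,0,0],0.0],[[0,0,0],[0,0,0],0.0]]'; python3 - <<'E'
from bedf import *
from station import bot
print(bed(bot.get_obs()['eef_pos'][None]))
E
```

```text
t: 18.85
eef_pos: [0.5245, -0.0489, 0.097]
tool_rot: [0.002, 0.714, 0.7, -0.001]
contact_force: [0.3, -7.6, 8.4]
gripper_width: 0.171
[[-46.5914488 -86.1141218]]
```

```bash
python3 -m crank '[[[0.008,0.0003,0],[0,0,0],0.0],[[0.008,0.0004,0],[0,0,0],0.0],[[0,0,0],[0,0,0],0.0]]'; python3 - <<'E'
from bedf import *
from station import bot
print(bed(bot.get_obs()['eef_pos'][None]),bot.get_obs()['contact_force'])
n="wrist"
c=bot.calibration(n);p,d=bot.read_camera(n);cv2.imwrite(f"pics/{n}9.png",p[:,:,::-1])
E
```

```text
t: 19.23
eef_pos: [0.5257, -0.0348, 0.097]
tool_rot: [0.002, 0.714, 0.7, -0.002]
contact_force: [0.3, -13.4, 7.4]
gripper_width: 0.177
[[-44.73267049 -72.05222482]] [  0.2922254  -13.43822472   7.42320945]
```

View pics/wrist9.png

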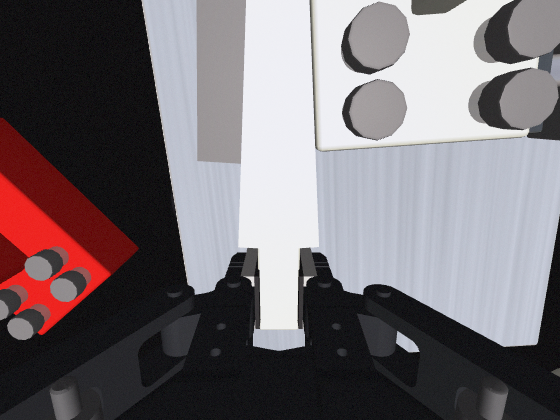

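The wedge, shoulder at row 247, is in the gap between the rail end (240,160) and the rack (318,150). I'll write a helper that measures shoulder, rail end and jaw.

```bash
cat > meas.py <<'E'
from bedf import *
from station import bot
import sys
n="wrist"; o=bot.get_obs()
c=bot.calibration(n);p,d=bot.read_camera(n);cv2.imwrite(f"pics/{sys.argv[1]}.png",p[:,:,::-1])
P=world(dict(d=d,**c));Z=P[...,2]*1000;B=bed(P)
print('tcp bed',bed(o['eef_pos'][None])[0].round(1),'F',o['contact_force'].round(1))
s=np.zeros(Z.shape,bool);s[:330,150:]=1
w=s&(Z>112.5)&(Z<118)
# shoulder: part of wedge 11..14 mm left/right of centreline
t=bed(o['eef_pos'][None])[0]
m=w&(B[...,1]<-24)&(abs(B[...,0]-t[0])<18)
for a in range(int(t[1])+8,-24,2):
    k=m&(abs(B[...,1]-a)<1)
    if k.sum()>5: print(a,np.percentile(B[k][:,0],[2,98]).round(1),end=' ')
off=(B[...,0]-t[0]-.0663*(B[...,1]-t[1]))
m=w&(abs(B[...,1]-t[1])<60)
for sg in(1,-1):
    k=m&(sg*off>10)&(sg*off<13.5); k&=(B[...,1]<-22) if True else k
    print('\nshoulder y side',sg,np.percentile(B[k][:,1],[1,3,50]).round(1) if k.sum()>5 else k.sum(),end='')
k=s&(Z>105)&(Z<114)&(B[...,0]<-56)&(B[...,0]>-68);print('\nrail end y',np.percentile(B[k][:,1],[.5,2]).round(1) if k.sum()>20 else None)
k=s&(Z>115)&(Z<123)&(B[...,0]>0)&(B[...,0]<45)&(B[...,1]>-25);print('rack right x,end y',np.percentile(B[k][:,0],[99.5]).round(1),np.percentile(B[k][:,1],[.5]).round(1))
k=s&(Z>102)&(Z<109)&(B[...,0]>38)&(B[...,0]<66)&(B[...,1]>-25);print('jaw x',np.percentile(B[k][:,0],[1,99]).round(1) if k.sum()>20 else None)
E
python3 meas.py m1
```

```text
tcp bed [-44.7 -72. ] F [  0.4 -12.9   7.6]
-64 [-51.8 -37. ] -62 [-51.7 -30.6] -60 [-57.7 -34.6] -58 [-51.5 -36.6] -56 [-51.6 -36.5] -54 [-51.6 -36.1] -52 [-51.7 -29.5] -50 [-57.9 -29.4] -48 [-57.6 -29.2] -46 [-57.4 -29.5] -44 [-57.1 -29.4] -42 [-57.  -29.3] -40 [-56.8 -29.3] -38 [-56.6 -29.2] -36 [-56.1 -29.4] -34 [-55.7 -29.5] -32 [-55.6 -29.4] -30 [-55.4 -29.3] -28 [-55.2 -29.4] -26 [-55.1 -29.5] 
shoulder y side 1 [-61.8 -61.6 -38.5]
shoulder y side -1 [-60.2 -60.  -37. ]
rail end y [-63.7 -63.1]
rack right x,end y [39.2] [-16.7]
jaw x [49.7 55.3]
```

```bash
python3 -m crank '[[[0.006,0.0004,0],[0,0,0],0.0],[[0.006,0.0004,0],[0,0,0],0.0],[[0.006,0.0004,0],[0,0,0],0.0],[[0,0,0],[0,0,0],0.0]]'; python3 - <<'E'
from bedf import *
from station import bot
print(bed(bot.get_obs()['eef_pos'][None]),bot.get_obs()['contact_force'])
E
```

```text
t: 19.82
eef_pos: [0.527, -0.0203, 0.097]
tool_rot: [0.003, 0.715, 0.699, -0.003]
contact_force: [-0.4, -20.9, 9.9]
gripper_width: 0.176
[[-42.8005612  -57.64935659]] [ -0.37337125 -20.86997455   9.91180017]
```

```bash
python3 -m crank '[[[0.005,0.0003,-0.001],[0,0,0],0.0],[[0.005,0.0003,0],[0,0,0],0.0],[[0,0,0],[0,0,0],0.0]]'; python3 meas.py m2
```

```text
t: 20.2
eef_pos: [0.5277, -0.0111, 0.0975]
tool_rot: [0.004, 0.715, 0.699, -0.004]
contact_force: [1.9, -23.4, 6.2]
gripper_width: 0.173
tcp bed [-41.6 -48.5] F [  1.9 -23.4   6.2]
-40 [-58.  -34.1] -38 [-48.2 -27.4] -36 [-54.4 -33.6] -34 [-48.6 -33.1] -32 [-48.5 -33.3] -30 [-48.4 -33. ] -28 [-51.3 -26.1] -26 [-54.8 -26.1] 
shoulder y side 1 [-38.3 -38.2 -26.7]
shoulder y side -1 [-36.8 -36.7 -25.8]
rail end y [-40.1 -39.5]
rack right x,end y [43.4] [-16.3]
jaw x [52.5 58.3]
```

View pics/m2.png

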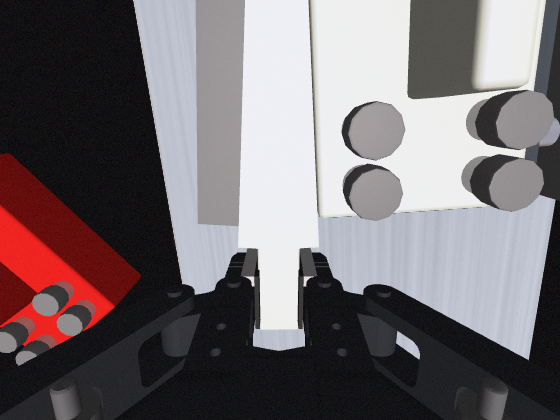

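The shoulder (row 247) is now about 7 mm short of the rail end (row 225), with no slip in the grip. I'll keep driving.

```bash
python3 -m crank '[[[0.004,0.0003,0],[0,0,0],0.0],[[0.003,0.0002,0],[0,0,0],0.0],[[0,0,0],[0,0,0],0.0]]'; python3 meas.py m3
```

```text
t: 20.62
eef_pos: [0.5281, -0.0058, 0.0974]
tool_rot: [0.004, 0.716, 0.698, -0.005]
contact_force: [1.5, -27.6, 7.2]
gripper_width: 0.172
tcp bed [-40.9 -43.2] F [  1.5 -27.6   7.2]
-35 [-49.  -33.2] -33 [-47.8 -26.8] -31 [-53.9 -32.5] -29 [-47.6 -32.4] -27 [-48.1 -32.4] -25 [-47.6 -32.2] 
shoulder y side 1 [-33.1 -33.  -32.3]
shoulder y side -1 [-31.7 -31.6 -31. ]
rail end y [-34.7 -33.9]
rack right x,end y [44.3] [-16.2]
jaw x [53.2 58.9]
```

View pics/m3.png

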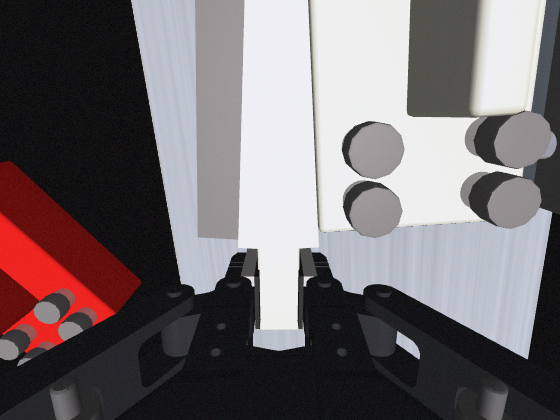

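```bash
python3 -m crank '[[[0.0022,0.0001,0],[0,0,0],0.0],[[0,0,0],[0,0,0],0.0],[[0,0,0],[0,0,0],0.0]]'; python3 - <<'E'
from bedf import *
from station import bot
o=bot.get_obs();t=bed(o['eef_pos'][None])[0];print('tcp',t,o['contact_force'])
n="wrist"
c=bot.calibration(n);p,d=bot.read_camera(n);cv2.imwrite(f"pics/m4.png",p[:,:,::-1])
cv2.imwrite("pics/m4c.png",cv2.resize(p[190:290,180:340,::-1],None,fx=5,fy=5,interpolation=2))
P=world(dict(d=d,**c));Z=P[...,2]*1000;B=bed(P)
def edge(u0,u1,lo,hi):
    r=[]
    for u in range(u0,u1):
        v=np.where((Z[200:260,u]>lo)&(Z[200:260,u]<hi))[0]
        # last contiguous from top
        g=np.where(np.diff(v)>1)[0];e=v[g[0]] if len(g) else v[-1]
        r.append(B[200+e,u,1])
    return np.round(np.percentile(r,[10,50,90]),2)
print('rail end',edge(205,232,108,114)); print('shoulder L',edge(241,245,112,119),'R',edge(314,318,112,119))
E
```

```text
t: 21.05
eef_pos: [0.5283, -0.0044, 0.0974]
tool_rot: [0.004, 0.716, 0.698, -0.005]
contact_force: [0.9, -29.3, 7.6]
gripper_width: 0.171
tcp [-40.73237838 -41.78970972] [  0.86493127 -29.26229962   7.55240213]
rail end [-19.53 -18.79 -18.4 ]
shoulder L [-20.46 -20.16 -19.96] R [-22.21 -21.99 -21.44]
```

View pics/m4c.png

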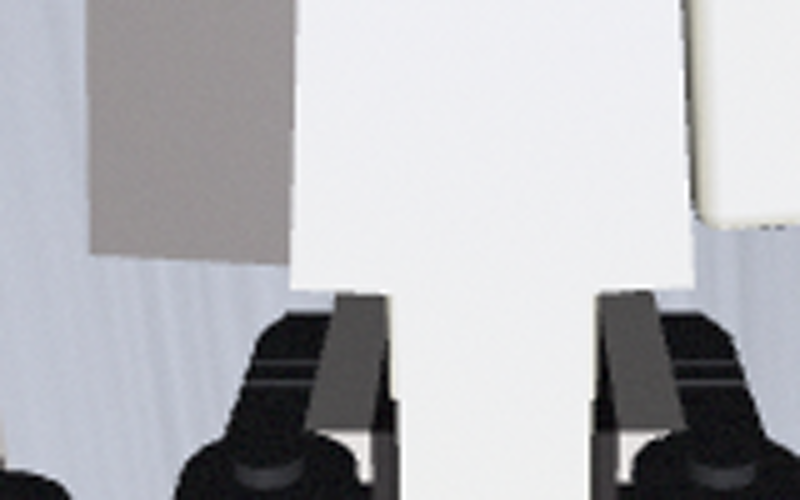

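```bash
python3 -m crank '[[[0.0012,0.0001,0],[0,0,0],0.0],[[0,0,0],[0,0,0],0.0],[[0,0,0],[0,0,0],0.0]]'; cat > m5.py <<'E'
from bedf import *
from station import bot
import sys
o=bot.get_obs();t=bed(o['eef_pos'][None])[0];print('tcp',t,o['contact_force'])
n="wrist"
c=bot.calibration(n);p,d=bot.read_camera(n);cv2.imwrite(f"pics/{sys.argv[1]}.png",p[:,:,::-1])
P=world(dict(d=d,**c));Z=P[...,2]*1000;B=bed(P)
def edge(u0,u1,lo,hi):
    r=[]
    for u in range(u0,u1):
        v=np.where((Z[200:260,u]>lo)&(Z[200:260,u]<hi))[0]
        g=np.where(np.diff(v)>1)[0];e=v[g[0]] if len(g) else v[-1]
        r.append(B[200+e,u,1])
    return np.round(np.percentile(r,[10,50,90]),2)
print('rail end',edge(205,215,108,114),edge(226,234,108,114)); print('shoulder L',edge(241,245,112,119),'R',edge(314,318,112,119))
E
python3 m5.py m5
```

```text
t: 21.48
eef_pos: [0.5283, -0.0044, 0.0974]
tool_rot: [0.005, 0.716, 0.698, -0.005]
contact_force: [0.7, -32.9, 9.1]
gripper_width: 0.17
tcp [-40.76320744 -41.79470195] [  0.73724937 -32.88793687   9.09034452]
rail end [-18.67 -18.26 -11.29] [-19.77 -19.45 -19.17]
shoulder L [-20.2  -20.12 -19.98] R [-22.23 -21.91  -9.51]
```

```bash
python3 -m crank '[[[0,0,-0.001],[0,0,0],0.0],[[0.0005,0,0],[0,0,0],0.0],[[0,0,0],[0,0,0],0.0]]';python3 -m crank '[[[0.0007,0,0],[0,0,0],0.0],[[0,0,0],[0,0,0],0.0]]'
```

```text
t: 21.9
eef_pos: [0.5284, -0.0026, 0.0982]
tool_rot: [0.004, 0.716, 0.698, -0.005]
contact_force: [1.3, -28.2, 4.5]
gripper_width: 0.173
t: 22.15
eef_pos: [0.5284, -0.0026, 0.0981]
tool_rot: [0.004, 0.716, 0.698, -0.005]
contact_force: [1.1, -30.8, 5.3]
gripper_width: 0.175
```

```bash
python3 m5.py m6
```

```text
tcp [-40.54731192 -40.06258705] [  1.14274554 -30.82946897   5.26483336]
rail end [-18.82 -18.44 -18.  ] [-19.99 -19.47 -19.18]
shoulder L [-18.57 -18.35 -18.18] R [-20.13 -19.96 -19.65]
```

```bash
python3 -m crank '[[[-0.002,0,0],[0,0,0],0.0],[[-0.001,0,0],[0,0,0],0.0],[[0,0,0],[0,0,0],0.0]]'
```

```text
t: 22.58
eef_pos: [0.5284, -0.0027, 0.0981]
tool_rot: [0.003, 0.715, 0.699, -0.004]
contact_force: [2.0, -23.2, 2.9]
gripper_width: 0.174
```

```bash
python3 -m crank '[[[-0.003,0,0],[0,0,0],0.0],[[-0.003,0,0],[0,0,0],0.0],[[0,0,0],[0,0,0],0.0]]'
```

```text
t: 22.95
eef_pos: [0.5284, -0.0027, 0.0981]
tool_rot: [0.001, 0.714, 0.7, -0.001]
contact_force: [2.6, -7.8, -0.6]
gripper_width: 0.173
```

```bash
python3 -m crank '[[[-0.002,0,0],[0,0,0],0.0],[[0,0,0],[0,0,0],0.0],[[0,0,0],[0,0,0],0.03],[[0,0,0],[0,0,0],0.03],[[0,0,0],[0,0,0],0.03],[[0,0,0],[0,0,0],0.03],[[0,0,-0.01],[0,0,0],0.03],[[0,0,-0.03],[0,0,0],0.03],[[0,0,-0.03],[0,0,0],0.03],[[0,0,0],[0,0,0],0.03]]'; python3 - <<'E'
from station import bot
import cv2,numpy as np
n="wrist"
c=bot.calibration(n);p,d=bot.read_camera(n);cv2.imwrite(f"pics/{n}10.png",p[:,:,::-1]);np.savez(f"/tmp/{n}10.npz",p=p,d=d,**c)
E
```

```text
t: 24.2
eef_pos: [0.5298, -0.0011, 0.1712]
tool_rot: [0.002, 0.714, 0.701, 0.002]
contact_force: [0.0, -0.3, -0.2]
gripper_width: 0.35
```

View pics/wrist10.png

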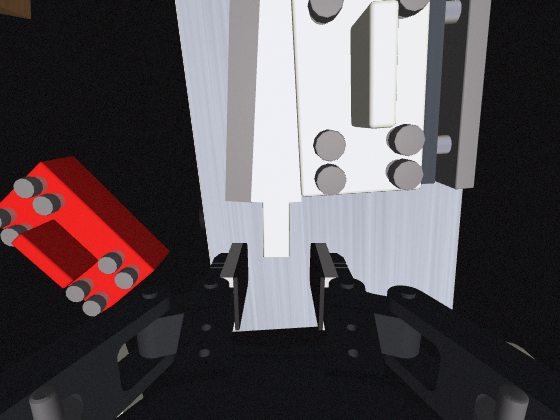

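The wedge is released with its shoulder flush with the rail end (row ~202). The rack stands against the jaw at (425,180). I'll back away and check from above.

```bash
python3 -m crank '[[[0,0,-0.05],[0,0,0],0.03],[[-0.02,0,-0.05],[0,0,0],0.03],[[-0.05,-0.02,0],[0,0,0],0.05],[[-0.05,-0.02,0],[0,0,0],0.05],[[-0.05,-0.02,0],[0,0,0],0.05],[[-0.05,-0.02,0],[0,0,0],0.05],[[0,0,0],[0,0,0],0.05]]'; python3 - <<'E'
from station import bot
from bedf import *
n="top"
c=bot.calibration(n);p,d=bot.read_camera(n);cv2.imwrite(f"pics/{n}11.png",p[:,:,::-1]);z=dict(p=p,d=d,**c)
cv2.imwrite(f"pics/{n}11c.png",cv2.resize(p[135:255,195:355,::-1],None,fx=5,fy=5,interpolation=2))
P=world(z);Z=P[...,2]*1000;B=bed(P)
p2,_=bot.read_camera("scene");cv2.imwrite("pics/scene11.png",p2[:,:,::-1])
m=(Z>150)&(Z<165)&(abs(B[...,0])<60)&(abs(B[...,1]-40)<90);print('handle',m.sum(),rect(B[m]/1000))
m=(Z>127)&(Z<145)&(abs(B[...,0])<60)&(abs(B[...,1]-40)<90);print('caps',m.sum(),rect(B[m]/1000))
z=np.load("/tmp/wrist10.npz");P=world(z);Z=P[...,2]*1000;B=bed(P)
def f(n,a,b,u0,v0,u1,v1):
    s=np.zeros(Z.shape,bool);s[v0:v1,u0:u1]=1;m=s&(Z>a)&(Z<b);q=B[m];print(n,len(q),np.round(np.percentile(q,[.5,50,99.5],axis=0),1).tolist())
f('rail end',107,114,225,185,248,205)
f('shoulder',110,119,254,185,299,215)
f('tail',110,119,262,215,292,262)
f('rack end',115,123,300,150,430,200)
f('jaw',101,109,425,60,437,185)
E
```

```text
t: 25.12
eef_pos: [0.4412, -0.2242, 0.2672]
tool_rot: [-0.001, 0.716, 0.698, -0.001]
contact_force: [0.6, 1.3, 0.3]
gripper_width: 0.584
handle 123 ((9.14183521270752, 44.793304443359375), (46.18545913696289, 12.56093692779541), 88.51490783691406)
caps 318 ((9.290861129760742, 44.840110778808594), (54.88280487060547, 115.50113677978516), 0.050177596509456635)
rail end 375 [[-70.1, -19.3], [-63.0, -13.8], [-56.2, -8.7]]
shoulder 1113 [[-52.0, -27.6], [-39.2, -16.7], [-25.9, -9.0]]
tail 1082 [[-49.2, -54.7], [-40.9, -40.8], [-32.8, -27.5]]
rack end 3206 [[-24.5, -16.8], [8.7, -2.1], [44.3, 9.4]]
jaw 1397 [[50.1, -16.2], [54.4, 20.2], [59.2, 53.7]]
```

View pics/top11.png

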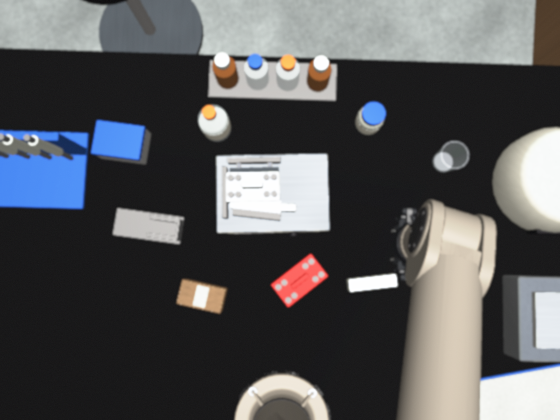

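View pics/top11c.png

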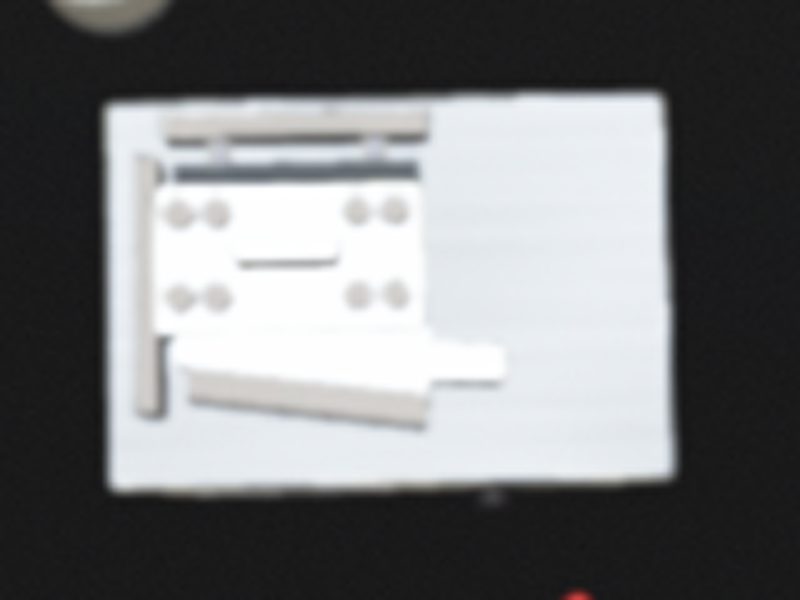

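The top view shows the rack at the stop, the wedge home with its shoulder level with the rail end, and the bystanders where they were. The robot is clear, so I'm handing in.

```bash
python3 -c "
from station import bot
print(bot.hand_in(), bot.get_obs()['t'])"
```

```text
the job is handed in; nothing more can be done
the job is handed in; nothing more can be done
```

The rack is on the deck against the end stop and the wedge is driven home and released. I handed the job in shortly after t = 25 s, with the arm clear of everything.

- **Rack:** I carried it by its handle, set it between the rail and the jaw, and slid it to the end stop, where about 10 N of contact showed. The last check put its jaw-side edge at bed x ≈ 44.3 mm, so the jaw is pushed back about 4.4 mm against the nominal 4.5 mm. It stands upright and square.
- **Wedge:** I laid it flat with its nose about 2 mm inside the mouth, let go, took it again by the tail and drove it in. The last check put its tail end about level with where it should be when home, and its shoulder level with the rail end to about 0.5 mm.
- **Forces:** The drive took about 30 N (peak 33 N), more than the stated 15 to 22 N. It stalled about 1.5 mm short, and went on after I eased the downward load. Setting the wedge down briefly pressed with 29 N, because the camera estimate of its height in the grip was about 3 mm off. The wedge still lay flat afterwards.
- **Bystanders:** They look unmoved in the last top picture. I did not measure their positions.

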